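Aim the grow lamp at the seed pot

ROBOT

A 7-joint arm with a two-finger parallel gripper is mounted at the origin on a cart in front of the work surface, level with it; the furniture and walls round the work are solid. World frame = base frame: x ahead of the robot, y to its left, z up, the work surface at z = 0. Lengths are in m, angles in rad, forces in N, time in s.
With the tool pointing down it reaches from about 0.4 to 0.85 m from the base axis. Payload 4.4 kg.
Tool frame: the origin (TCP) lies on the centre line of the jaws, within the pads' length; the fingertips stand 22 mm ahead of it and the grasp point (between the pads) lies 3 mm ahead of it; z points along the fingers, y is the line along which they close (so a half turn about z gives the same grasp; the last joint's range is limited). The gripper opens to 94 mm and grips with 3 to 60 N. Pads are 16 mm wide; open, the fingers measure 119 mm over their backs; the gripper's body (75 mm by 177 mm) begins 78 mm behind the grasp point.
Start: joints at [-1.368, 0.628, 0.038, 1.517, -0.027, 0.996, -0.02], TCP at [0.173, 0.627, 0.203] pointing down, gripper open.
Joint ranges: [-3.06, 3.06], [-0.37, 2.12], [-1.25, 1.32], [0.18, 2.47], [-1.1, 4.24], [0.23, 1.98], [-2.94, 2.94]. Speed limits (rad/s): [2.57, 2.57, 3.14, 3.14, 3.14, 3.14, 3.14].

INTERFACE

Orientations are given as [roll, pitch, yaw] about the fixed x, y, z axes, in that order (R = Rz(yaw) Ry(pitch) Rx(roll)).
In Python, from rig import ctrl, vision gives the robot as it stands.
- The arm moves only by the shell command python3 -m pendant 'ROWS'. ROWS is a JSON object of lists of equal length, an entry for each row: "translation": the shift along the tool's x, y, z in cm, a list of three; "delta_rot": the turn, a rotation vector about the tool's x, y, z in rad, a list of three; "hand": the closure, from 0 (fully open) to 1 (shut). In form: {"translation": [[dx, dy, dz], ...], "delta_rot": [[ax, ay, az], ...], "hand": [hand, ...]}. A call has 1 to 5 rows; each row is the pose to reach, as a shift and turn from the pose commanded when the call began, along the tool's axes at that moment; what a row does not reach only later rows make up. A row lasts 1/10 s, in which the tool goes at most 50 mm and 8.59 degrees, less where a joint would pass 70% of its speed; a pose out of reach is approached as far as the arm can. A call with a gripper value outside its range is refused whole. The fingers move at their own pace and stop on an object; the grip force is fixed at half the most. Time passes only in rows, so rows that repeat a pose let the fingers close. It gives the time, the measured TCP pose, the force, the opening and the grip force at its end, in the units of the state.
- ctrl.get_state(): the state, without advancing time (a new reading comes with each control period).
- vision.snapshot(name): name is "scene" or "top"; returns a dict with "img" (420x560x3 uint8, blue, green, red), "range_z" (420x560 float32, m along the optical axis (not along the pixel's ray), 0 where there is no reading), "K" (3x3 intrinsics, pixels), "eye" and "attitude" of the camera in the world. Camera axes: x right, y up, looking along -z (the intrinsics and any distortion apply to the point x, -y, -z); pixel columns grow to the right and rows downward; lengths in m; the calibration is good to about 2 mm. A picture is of the moment at which its call begins.
- ctrl.job_done(): hands the job in; it is judged then, once.
The state is a dict: "t": time; "joint_pos": joint angles; "joint_velocities": joint speeds; "joint_torque": joint torques, N m; "tool_pos": TCP position; "orientation": TCP orientation; "contact_force": force on the tool from outside, world axes, zero at the start; "moment": the same for the moment, N m; "width": finger opening in m; "grip_force": force on a finger pad.
Only numpy, scipy, OpenCV 4.12 (cv2) and the standard library are available. Lean on these libraries where they do the work, as an engineer would, in place of code of your own. Each camera call takes 0.05 s, during which the arm holds its last target. There are 200 camera calls.

TASK

Aim the grow lamp at the seed pot: swivel and tilt the lamp's flat head until its light side points straight at the middle of the soil in the white pot, then let go so that it stays there. Leave the pot, the striped mug and the tomato in front of the lamp where they stand.

Things in the scene. Friction and masses are not known exactly. Their poses are not given: they have to be found in the camera images.
- lamp_foot: Foot of the grow lamp: dark steel disc, 120 mm across and 19 mm high, fixed to the worktop, with a thin upright post (18 mm thick). Origin at the centre of its underside; the swivel axis is the vertical line through it.
- lamp_center (a point): Centre of the lamp's head, 210 mm above the worktop, where the swivel and tilt axes cross, so it never moves. The head is a flat grey panel 170 mm wide, 120 mm high, 12 mm thick; white light field with rows of round LEDs on the front, cooling fins on the back. The point turns with the head: -x is the beam, square out of the light side; y is the tilt axis (along the width); z points in the panel's plane to its top edge.
- lamp_top (a point): Middle of the head's top edge, 60 mm from lamp_center along z, midway through the 12 mm thickness; axes as lamp_center. Can be pinched here across the thickness, fingers along the panel: the 50 mm below this edge are smooth on both sides. Below that fins stand 7 mm out at the back. The yoke's arms beside the panel reach 107 mm left and right of the centre, and 12 mm above it.
- lamp_yoke (a joint): Swivel of yoke and head about the vertical, rad, positive anticlockwise seen from above; at 0 the beam points along the foot's own -x axis. Turns from -1.7 to 1.7, stiff (about 0.06 N m), stays where it is left.
- lamp_head (a joint): Tilt of the head in the yoke, rad: 0 = panel upright with a level beam, positive = top edge leans forward over the light side, so the beam points that far below level. Turns from -0.2 to 1.0; balanced and stiff (about 0.10 N m), stays where it is left.
- pot: White round pot of dark soil with a few small seedlings (up to 25 mm high), 131 mm across the rim, 125 mm high, loose on the worktop. Origin at the centre of its underside, z up.
- pot_soil (a point): Middle of the soil's surface, 115 mm above the pot's underside on its axis: the point to aim at.
- mug: White mug with green stripes and a handle, 84 mm across, 91 mm high; loose. It stands to the other side of the lamp from the pot; not to be moved. Origin at the underside.
- tomato: Red tomato, 62 mm across, loose on the worktop in front of the lamp; not to be moved. Origin at the underside.
Not all that is in view belongs to the job. There is more than one size of the pot; the job needs the larger.

How it is judged:
At the end, for the whole second after the job is handed in: The lamp's beam (the -x axis of lamp_center) passes the middle of the soil within 30 mm sideways and 30 mm up or down, measured square to the beam; the head is at rest; pot and mug are within 30 mm and the tomato within 40 mm of where they stood (x of pot_soil in the frame of lamp_center below -0.1 m and y of pot_soil in the frame of lamp_center between -0.03 and 0.03 m and z of pot_soil in the frame of lamp_center between -0.03 and 0.03 m and velocity of joint lamp_yoke between -0.05 and 0.05 rad/s and velocity of joint lamp_head between -0.05 and 0.05 rad/s and distance of each of pot, mug from where it was at the start of the episode below 0.03 m and distance of tomato from where it was at the start of the episode below 0.04 m); the robot touches nothing.
It fails at once if the pot is tipped over or pushed away (angle between pot's own z axis and vertical above 0.3 rad or distance of pot from where it was at the start of the episode above 0.05 m).
It fails at once if the mug is knocked over or pushed away (angle between mug's own z axis and vertical above 0.3 rad or distance of mug from where it was at the start of the episode above 0.05 m).
It also fails if it takes over 40 s, if anything falls off the work surface, if the arm or the gripper's body presses on something with over 40 N, if the wrist force passes 120 N, or if a joint passes its speed limit or range.

## Working session

There is one attempt and no reset: what is moved stays moved. The work goes in short steps, Python scripts to look and compute and a shell command to move; the robot and the scene stay as the last step left them, time stands still between calls to the robot, and variables do not carry over. Pictures are saved under pics/ and viewed, at most 10 in all, crops included, and the job is handed in when it is done.

```bash
mkdir -p pics
cat > h.py <<'E'
import numpy as np, cv2
from rig import ctrl, vision
from scipy.spatial.transform import Rotation as R
def att(a):
    a=np.array(a,float)
    if a.shape==(3,3): return a
    return R.from_euler('xyz',a).as_matrix() if a.size==3 else R.from_quat(a).as_matrix()
def cloud(s):
    K=s['K'];d=s['range_z'];v,u=np.mgrid[:d.shape[0],:d.shape[1]]
    x=(u-K[0][2])/K[0][0]*d;y=(v-K[1][2])/K[1][1]*d
    P=np.stack([x,-y,-d],-1)@att(s['attitude']).T+np.array(s['eye'])
    P[d==0]=np.nan
    return P
E
python3 - <<'E'
from h import *
im=[]
for n in('scene','top'):
    s=vision.snapshot(n); np.savez(n+'0.npz',P=cloud(s),img=s['img']); cv2.imwrite(f'pics/{n}0.png',s['img'])
    print(n,{k:s[k] for k in s if k not in('img','range_z')})
print(ctrl.get_state())
E
```

```text
scene {'K': array([[383.06041546,   0.        , 276.52910535],
       [  0.        , 383.06041546, 208.96636769],
       [  0.        ,   0.        ,   1.        ]]), 'eye': array([ 0.13988691, -0.3117861 ,  0.81132923]), 'attitude': array([ 0.79648675,  0.01513054, -0.74877985])}
top {'K': array([[511.1890744 ,   0.        , 272.3757331 ],
       [  0.        , 511.1890744 , 207.26042771],
       [  0.        ,   0.        ,   1.        ]]), 'eye': array([0.47767084, 0.13793035, 1.29347573]), 'attitude': array([ 0.06619865,  0.00546037, -1.55144411])}
{'t': 0.1, 'joint_pos': array([-1.36781094,  0.62923466,  0.03845533,  1.51822262, -0.02699908,
        0.99630453, -0.02003791]), 'joint_velocities': array([-0.00128398, -0.00226519,  0.00108145, -0.0041224 , -0.00219624,
        0.0017336 , -0.00041938]), 'joint_torque': array([ 2.67077470e-03, -5.50791514e+01,  1.14705540e+00, -1.87117052e+01,
       -5.22212649e-02,  1.92754524e-02,  5.21341076e-05]), 'tool_pos': array([0.17243626, 0.62610781, 0.20247308]), 'orientation': array([-3.13994183e+00,  2.15914284e-05,  2.87276235e+00]), 'contact_force': array([-0.73146241,  0.90110884, -0.40191055]), 'moment': array([-0.0038921 , -0.03157375, -0.00333996]), 'grip_force': 0.0, 'width': 0.09437179463760965}
```

View pics/scene0.png

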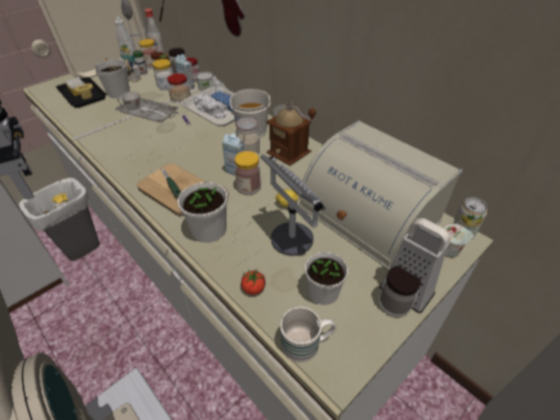

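View pics/top0.png

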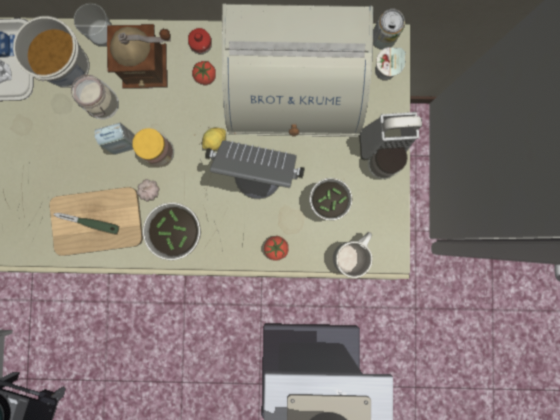

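The scene view shows the lamp at about (295,195), the large pot at (205,210) and the mug at (302,332). In the top view the head is at (255,163), the large pot at (172,231), the tomato at (276,248) and the mug at (353,257). The bread bin is close behind the head.

```bash
cat >> h.py <<'E'
def circ(P):
    from scipy.optimize import least_squares
    r=least_squares(lambda p:np.hypot(P[:,0]-p[0],P[:,1]-p[1])-p[2],[*P[:,:2].mean(0),.05],loss='soft_l1',f_scale=.003).x
    return r
def plane(Q):
    for _ in range(4):
        c=Q.mean(0);n=np.linalg.svd(Q-c)[2][2];r=(Q-c)@n;Q=Q[abs(r)<max(.003,1.5*r.std())]
    return c,n,len(Q)
E
python3 - <<'E'
from h import *
t=np.load('top0.npz')['P'];s=np.load('scene0.npz')['P']
def box(P,r0,r1,c0,c1): Q=P[r0:r1,c0:c1].reshape(-1,3); return Q[np.isfinite(Q[:,0])]
Q=box(t,195,265,135,210); Z=Q[(Q[:,2]>.112)&(Q[:,2]<.13)]
for w in(t,s):
    Z=w.reshape(-1,3)
    c0=t[231,172]; Z=Z[(np.hypot(Z[:,0]-c0[0],Z[:,1]-c0[1])<.09)&(Z[:,2]>.05)]
    rim=Z[(Z[:,2]>.120)&(Z[:,2]<.128)&(np.hypot(Z[:,0]-c0[0],Z[:,1]-c0[1])>.05)]
    print('pot',c0,circ(rim),len(rim),Z[:,2].max())
for n,(r,c) in dict(tomato=(248,276),mug=(257,348),spot=(200,330)).items(): print(n,t[r,c])
for w in(t,s):
    Z=w.reshape(-1,3); c0=t[163,255]
    d=np.hypot(Z[:,0]-c0[0],Z[:,1]-c0[1])
    f=Z[(d<.13)&(Z[:,2]>.01)&(Z[:,2]<.03)]; print('foot',circ(f),len(f))
    H=Z[(d<.13)&(Z[:,2]>.14)]; print('head',len(H),H.min(0),H.max(0),plane(H))
for r in range(130,195,5): print(r,[tuple(np.round(t[r,c],3)) for c in(225,250,280)])
for r,c in((155,209),(172,299),(178,255),(143,255)): print(t[r,c])
E
python3 -c "
import cv2;a=cv2.imread('pics/scene0.png')[140:270,230:370];b=cv2.imread('pics/top0.png')[120:220,180:320]
import numpy as np
cv2.imwrite('pics/z.png',np.hstack([cv2.resize(a,(400,371)),cv2.resize(b,(400,371))]))"
```

```text
pot [0.49643826 0.37650911 0.11360018] [0.49633877 0.37591427 0.06325439] 334 0.14344019105967676
pot [0.49643826 0.37650911 0.11360018] [0.49688124 0.37704774 0.06348168] 276 0.1415930868067421
tomato [0.46116076 0.13561418 0.05172732]
mug [ 0.44160159 -0.04516152  0.00687927]
spot [0.57736628 0.01001023 0.08639322]
foot [0.68004784 0.1788438  0.07730049] 651
head 2921 [0.58828975 0.07978996 0.14188698] [0.69970094 0.29126787 0.26189792] (array([0.64134176, 0.18450258, 0.22181958]), array([ 0.735047  , -0.13721601,  0.6639862 ]), 2289)
foot [0.68702548 0.20351818 0.06995966] 1178
head 1396 [0.58725673 0.08008099 0.14012103] [0.69386838 0.29083869 0.25952818] (array([0.62625495, 0.17436969, 0.19906735]), array([ 0.94231689, -0.14220298,  0.30301352]), 838)
130 [(np.float64(0.754), np.float64(0.269), np.float64(0.026)), (np.float64(0.748), np.float64(0.205), np.float64(0.057)), (np.float64(0.749), np.float64(0.131), np.float64(0.06))]
135 [(np.float64(0.739), np.float64(0.268), np.float64(0.036)), (np.float64(0.749), np.float64(0.208), np.float64(-0.005)), (np.float64(0.747), np.float
[... 1476 characters left out ...]
0.24))]
180 [(np.float64(0.63), np.float64(0.268), np.float64(0.002)), (np.float64(nan), np.float64(nan), np.float64(nan)), (np.float64(0.602), np.float64(0.13), np.float64(0.256))]
185 [(np.float64(0.618), np.float64(0.268), np.float64(-0.002)), (np.float64(0.617), np.float64(0.204), np.float64(0.013)), (np.float64(0.592), np.float64(0.13), np.float64(0.253))]
190 [(np.float64(0.605), np.float64(0.268), np.float64(0.001)), (np.float64(0.604), np.float64(0.203), np.float64(0.018)), (np.float64(0.607), np.float64(0.128), np.float64(0.001))]
[0.65684486 0.28139631 0.22209899]
[0.62443291 0.09035636 0.22018829]
[0.60535229 0.18150161 0.25743912]
[ 7.27201032e-01  1.94292678e-01 -4.37507204e-04]
```

View pics/z.png

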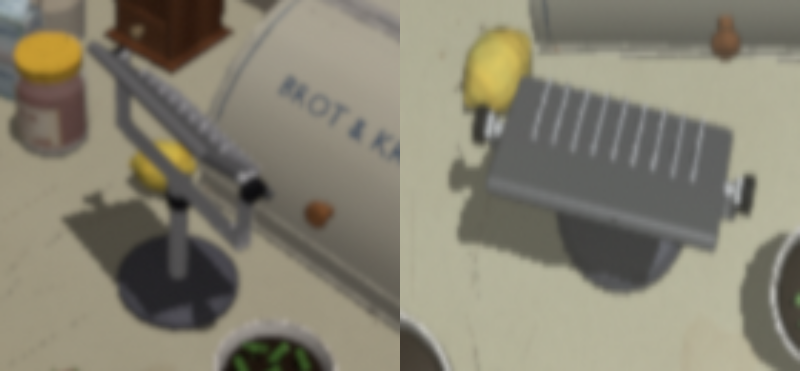

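The crop confirms the fins face up and back, so the beam points down towards the robot, tilted about 0.7. I'll fit the pose and start moving.

```bash
cat >> h.py <<'E'
C=np.array([.641,.186,.21]); S=np.array([.4965,.3765,.115])
def head(yaw,tilt):  # columns px,py,pz of lamp_center
    return R.from_euler('zy',[0,0]).as_matrix() if 0 else (R.from_euler('z',yaw)*R.from_euler('y',-tilt)).as_matrix()
def tool(yaw,tilt,r):
    H=head(yaw,tilt); return C+r*H[:,2], np.stack([H[:,1],H[:,0],-H[:,2]],1)
def delta(p,Rt,p0=None,R0=None):
    if p0 is None:
        s=ctrl.get_state();p0=s['tool_pos'];R0=att(s['orientation'])
    return np.round(R0.T@(p-p0)*100,2),np.round(R.from_matrix(R0.T@Rt).as_rotvec(),3)
E
python3 - <<'E'
from h import *
t=np.load('top0.npz')['P']; Q=t.reshape(-1,3);Q=Q[np.isfinite(Q[:,0])]
Q=Q[(np.hypot(Q[:,0]-C[0],Q[:,1]-C[1])<.13)&(Q[:,2]>.15)]
y,ti=-.17,.7
for _ in range(5):
    L=(Q-C)@head(y,ti); m=(L[:,2]>.016)&(L[:,2]<.052)&(abs(L[:,1])<.08)&(abs(L[:,0]-.006)<.012)
    c,n,k=plane(Q[m]); n*=np.sign(n[0]); y=np.arctan2(n[1],n[0]); ti=np.arcsin(n[2])
    print(y,ti,m.sum(),np.median(L[m],0), head(y,ti)[:,0]-n, L[abs(L[:,0])<.015].min(0),L[abs(L[:,0])<.015].max(0))
d=S-C; H=None
print('target',np.arctan2(-d[1],-d[0]),np.arctan2(-d[2],np.hypot(*d[:2])))
print('pre',tool(y,ti,.15)[0],delta(*tool(y,ti,.15)))
E
python3 -m pendant '{"translation":[[0,0,-5],[0,0,-10],[0,0,-15],[0,0,-18],[0,0,-18]],"delta_rot":[[0,0,0],[0,0,0],[0,0,0],[0,0,0],[0,0,0]],"hand":[0,0,0,0,0]}'
python3 - <<'E'
from h import *
p,_=tool(-.17,.7,.15); p[2]+=.06; print(delta(p,_))
E
```

```text
-0.1833039270281102 0.7160145068423296 742 [0.00770086 0.0005189  0.03417774] [-3.33066907e-16  5.55111512e-17  0.00000000e+00] [-0.01354798 -0.10663513 -0.06027266] [0.01498981 0.10587424 0.06289036]
-0.18323396880899984 0.7164895125855442 742 [0.00821729 0.00052761 0.0342459 ] [-1.11022302e-16  2.77555756e-17  0.00000000e+00] [-0.01464327 -0.10663783 -0.06069735] [0.01499643 0.10586951 0.06268341]
-0.18323396880899984 0.7164895125855442 742 [0.00822856 0.00052885 0.03424088] [-1.11022302e-16  2.77555756e-17  0.00000000e+00] [-0.01464268 -0.1066376  -0.0606982 ] [0.01499303 0.10586959 0.06268031]
-0.18323396880899984 0.7164895125855442 742 [0.00822856 0.00052885 0.03424088] [-1.11022302e-16  2.77555756e-17  0.00000000e+00] [-0.01464268 -0.1066376  -0.0606982 ] [0.01499303 0.10586959 0.06268031]
-0.18323396880899984 0.7164895125855442 742 [0.00822856 0.00052885 0.03424088] [-1.11022302e-16  2.77555756e-17  0.00000000e+00] [-0.01464268 -0.1066376  -0.0606982 ] [0.01499303 0.10586959 0.06268031]
target -0.9218582159513744 0.3781916737627387
pre [0.54413791 0.20394976 0.32311738] (array([-47.05, -30.85, -12.01]), array([-0.579, -0.529,  1.417]))
t: 0.6
tool_pos: [0.1732, 0.6287, 0.3884]
orientation: [3.132, -0.0, 2.873]
contact_force: [-0.1, 0.4, 0.4]
width: 0.094
grip_force: 0.0
(array([-47.24, -31.21,   0.07]), array([-0.56 , -0.52 ,  1.404]))
```

```bash
python3 -m pendant '{"translation":[[-4,-2.6,0],[-8,-5.3,0],[-12,-8,0],[-16,-10.5,0],[-20,-13,0]],"delta_rot":[[-0.05,-0.05,0.12],[-0.1,-0.09,0.25],[-0.15,-0.14,0.37],[-0.2,-0.185,0.5],[-0.24,-0.22,0.6]],"hand":[0,0,0,0,0]}'
python3 - <<'E'
from h import *
p,_=tool(-.183,.716,.15); p[2]+=.06; print(delta(p,_),ctrl.get_state()['joint_pos'])
E
```

```text
t: 1.1
tool_pos: [0.3311, 0.4458, 0.382]
orientation: [2.849, 0.135, 2.244]
contact_force: [0.9, 0.3, 0.4]
width: 0.094
grip_force: 0.0
(array([-31.92,   0.3 ,   4.49]), array([-0.339, -0.304,  0.814])) [-1.39127043  0.20924695  0.29866187  1.75656863  0.21566234  0.98148839
 -0.51409483]
```

```bash
python3 -m pendant '{"translation":[[-4,0,0.5],[-8,0,1],[-12,0,1.6],[-16,0,2.2],[-20,0.1,2.8]],"delta_rot":[[-0.05,-0.05,0.12],[-0.1,-0.09,0.24],[-0.15,-0.135,0.36],[-0.2,-0.18,0.48],[-0.24,-0.22,0.58]],"hand":[0,0,0,0,0]}'
python3 - <<'E'
from h import *
p,_=tool(-.183,.716,.15); p[2]+=.06; print(delta(p,_),ctrl.get_state()['joint_pos'])
E
```

```text
t: 1.6
tool_pos: [0.4639, 0.2947, 0.3823]
orientation: [2.533, 0.079, 1.625]
contact_force: [0.8, 0.3, 0.9]
width: 0.0939
grip_force: 0.0
(array([-9.48,  5.79,  4.84]), array([-0.098, -0.084,  0.235])) [-1.43070948  0.13150634  0.53368513  2.01018345  0.64817803  0.75834825
 -1.2551995 ]
```

```bash
python3 -m pendant '{"translation":[[-3.2,1.9,1.6],[-6.4,3.8,3.2],[-9.5,5.8,4.8],[-9.5,5.8,4.8],[-9.5,5.8,4.8]],"delta_rot":[[-0.03,-0.03,0.08],[-0.065,-0.056,0.16],[-0.098,-0.084,0.235],[-0.098,-0.084,0.235],[-0.098,-0.084,0.235]],"hand":[0,0,0,0,0]}'
python3 - <<'E'
from h import *
for r in(.15,.09,.048): print(delta(*tool(-.183,.716,r)))
print(ctrl.get_state()['joint_pos'])
cv2.imwrite('pics/a.png',np.hstack([vision.snapshot('scene')['img'][60:300,150:450],vision.snapshot('top')['img'][80:320,120:420]]))
E
```

```text
t: 2.1
tool_pos: [0.544, 0.2053, 0.3838]
orientation: [2.427, 0.002, 1.391]
contact_force: [0.1, 0.1, 0.1]
width: 0.094
grip_force: 0.0
(array([-0.12, -3.94,  4.61]), array([-0.002, -0.   ,  0.003]))
(array([-0.13, -3.93, 10.61]), array([-0.002, -0.   ,  0.003]))
(array([-0.13, -3.92, 14.81]), array([-0.002, -0.   ,  0.003]))
[-1.33619071  0.16480327  0.67031312  2.05922361  0.79797914  0.61780188
 -1.46390699]
```

View pics/a.png

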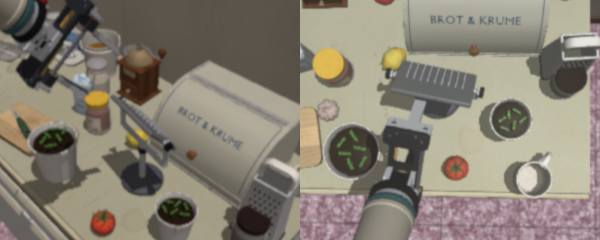

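The gripper, at about (405,140) in the right half, is lined up with the middle of the top edge. Next I descend along the panel.

```bash
python3 -m pendant '{"translation":[[-0.1,-3.8,2],[-0.1,-3.8,5],[-0.1,-3.8,8],[-0.1,-3.8,10.5],[-0.1,-3.8,10.5]],"delta_rot":[[0,0,0],[0,0,0],[0,0,0],[0,0,0],[0,0,0]],"hand":[0,0,0,0,0]}'
python3 -m pendant '{"translation":[[0,0,2],[0,0,4.2],[0,0,4.2],[0,0,4.2],[0,0,4.2]],"delta_rot":[[0,0,0],[0,0,0],[0,0,0],[0,0,0],[0,0,0]],"hand":[0,0,0,0,0]}'
python3 - <<'E'
from h import *
print(delta(*tool(-.183,.716,.048)))
cv2.imwrite('pics/b.png',cv2.resize(np.hstack([vision.snapshot('scene')['img'][120:260,210:380],vision.snapshot('top')['img'][110:250,170:340]]),(800,329)))
E
```

```text
t: 2.7
tool_pos: [0.5838, 0.1976, 0.2785]
orientation: [2.427, 0.005, 1.391]
contact_force: [0.1, -0.4, -0.2]
width: 0.0935
grip_force: 0.0
t: 3.2
tool_pos: [0.6107, 0.1936, 0.2503]
orientation: [2.425, -0.001, 1.392]
contact_force: [-0.6, 0.0, 0.1]
width: 0.094
grip_force: 0.0
(array([-0.2 , -0.29,  0.28]), array([ 0.001, -0.004,  0.002]))
```

View pics/b.png

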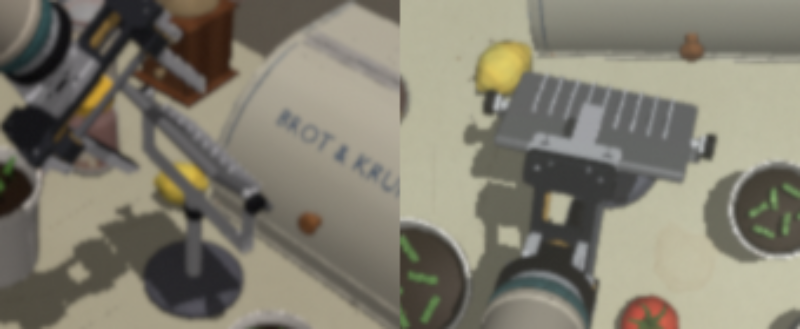

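The fingers straddle the panel on both sides: the back finger is at (590,130) and the front one shows in the left half. Closing now.

```bash
Z='[0,0,0]'; python3 -m pendant '{"translation":[[0,0,0],[0,0,0],[0,0,0],[0,0,0],[0,0,0]],"delta_rot":[[0,0,0],[0,0,0],[0,0,0],[0,0,0],[0,0,0]],"hand":[0.5,0.8,1,1,1]}'
python3 -m pendant '{"translation":[[0,0,0],[0,0,0],[0,0,0],[0,0,0],[0,0,0]],"delta_rot":[[0,0,0],[0,0,0],[0,0,0],[0,0,0],[0,0,0]],"hand":[1,1,1,1,1]}'
cat > plan.py <<'E'
from h import *
import sys
y,t,r=map(float,sys.argv[1:4]); ye,te=map(float,sys.argv[4:6]); n=int(sys.argv[6])
# move the gripper rigidly with the head, from present
s=ctrl.get_state();p0=s['tool_pos'];R0=att(s['orientation']);H0=head(y,t)
C=C+np.array([.0015,0,.001])
for k in range(1,n+1):
    f=k/n;M=head(y+f*(ye-y),t+f*(te-t))@H0.T
    print(*delta(C+M@(p0-C),M@R0,p0,R0))
E
python3 plan.py -.183 .716 0 -.55 .55 5
```

```text
t: 3.8
tool_pos: [0.6111, 0.1927, 0.2491]
orientation: [2.426, 0.0, 1.391]
contact_force: [0.0, 0.4, 0.6]
width: 0.0573
grip_force: 0.0
t: 4.3
tool_pos: [0.6112, 0.1927, 0.2491]
orientation: [2.426, 0.0, 1.391]
contact_force: [-0.1, -0.2, 0.1]
width: 0.0172
grip_force: 0.0
[0.22 0.18 0.02] [ 0.033 -0.047  0.056]
[0.43 0.36 0.05] [ 0.066 -0.092  0.114]
[0.61 0.56 0.09] [ 0.099 -0.136  0.173]
[0.77 0.76 0.15] [ 0.132 -0.177  0.234]
[0.9  0.97 0.21] [ 0.164 -0.217  0.297]
```

```bash
python3 -m pendant '{"translation":[[0,0,0],[0,0,0],[0,0,0],[0,0,0],[0,0,0]],"delta_rot":[[0,0,0],[0,0,0],[0,0,0],[0,0,0],[0,0,0]],"hand":[1,1,1,1,1]}'
python3 -m pendant '{"translation":[[0.22,0.18,0.02],[0.43,0.36,0.05],[0.61,0.56,0.09],[0.77,0.76,0.15],[0.9,0.97,0.21]],"delta_rot":[[0.033,-0.047,0.056],[0.066,-0.092,0.114],[0.099,-0.136,0.173],[0.132,-0.177,0.234],[0.164,-0.217,0.297]],"hand":[1,1,1,1,1]}'
python3 -m pendant '{"translation":[[0,0,0]],"delta_rot":[[0,0,0]],"hand":[1]}'
python3 - <<'E'
from h import *
s=ctrl.get_state();T=att(s['orientation']);print('yaw,tilt of tool',np.arctan2(T[1,1],T[0,1]),np.arcsin(T[2,1]),s['joint_pos'])
E
python3 plan.py -.55 .55 0 -.92 .38 5
```

```text
t: 4.8
tool_pos: [0.6111, 0.1927, 0.2491]
orientation: [2.426, 0.0, 1.391]
contact_force: [-0.4, -0.5, 0.3]
width: 0.0113
grip_force: 30.0
t: 5.3
tool_pos: [0.62, 0.2013, 0.2534]
orientation: [2.596, -0.001, 1.021]
contact_force: [-1.3, 0.1, -1.4]
width: 0.0117
grip_force: 29.9
t: 5.4
tool_pos: [0.6213, 0.2012, 0.254]
orientation: [2.593, -0.002, 1.021]
contact_force: [-7.3, 2.7, 6.3]
width: 0.0118
grip_force: 30.0
yaw,tilt of tool -0.5507218777003651 0.5480929030821686 [-0.81288853  0.49439006  0.25391083  1.82299333  0.61099623  0.69444638
 -1.60040483]
[0.18 0.19 0.01] [ 0.034 -0.038  0.064]
[0.34 0.39 0.04] [ 0.068 -0.073  0.129]
[0.47 0.59 0.08] [ 0.101 -0.106  0.195]
[0.57 0.8  0.12] [ 0.134 -0.137  0.263]
[0.65 1.01 0.18] [ 0.167 -0.166  0.332]
```

```bash
python3 -m pendant '{"translation":[[0.18,0.19,0.01],[0.34,0.39,0.04],[0.47,0.59,0.08],[0.57,0.8,0.12],[0.65,1.01,0.18]],"delta_rot":[[0.034,-0.038,0.064],[0.068,-0.073,0.129],[0.101,-0.106,0.195],[0.134,-0.137,0.263],[0.167,-0.166,0.332]],"hand":[1,1,1,1,1]}'
python3 -m pendant '{"translation":[[0,0,0]],"delta_rot":[[0,0,0]],"hand":[1]}'
python3 - <<'E'
from h import *
s=ctrl.get_state();T=att(s['orientation']);print('yaw,tilt of tool',np.arctan2(T[1,1],T[0,1]),np.arcsin(T[2,1]),s['joint_pos'])
cv2.imwrite('pics/c.png',cv2.resize(np.hstack([vision.snapshot('scene')['img'][120:330,170:380],vision.snapshot('top')['img'][100:310,130:340]]),(800,400)))
E
```

```text
t: 5.9
tool_pos: [0.632, 0.2028, 0.2577]
orientation: [2.764, -0.002, 0.652]
contact_force: [-4.2, 3.5, 4.0]
width: 0.0116
grip_force: 29.9
t: 6.0
tool_pos: [0.6333, 0.2017, 0.2583]
orientation: [2.763, -0.003, 0.651]
contact_force: [-3.6, 2.0, 5.6]
width: 0.0116
grip_force: 30.0
yaw,tilt of tool -0.921393622100701 0.37902224944762997 [-0.68988426  0.57960969  0.21105342  1.54586541  0.31184981  0.99312015
 -1.60331879]
```

View pics/c.png

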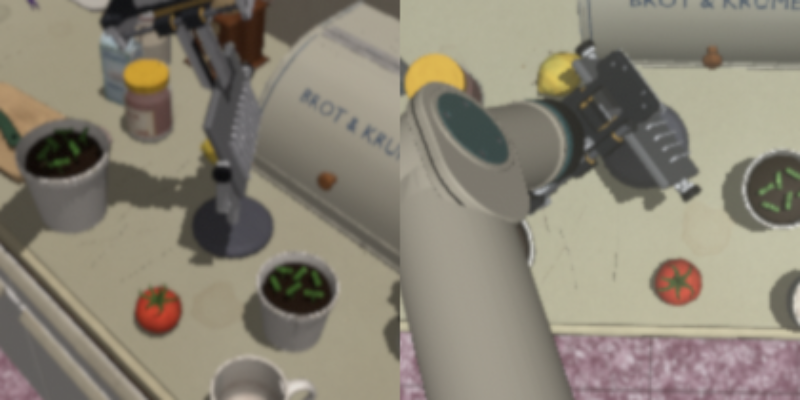

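The head followed the grip and now faces the large pot; nothing else has moved. Releasing and retreating along the fingers.

```bash
python3 -m pendant '{"translation":[[0,0,0],[0,0,0],[0,0,0],[0,0,0],[0,0,0]],"delta_rot":[[0,0,0],[0,0,0],[0,0,0],[0,0,0],[0,0,0]],"hand":[0.5,0.5,0.5,0.5,0.5]}'
python3 -m pendant '{"translation":[[0,0,-2],[0,0,-5],[0,0,-8],[0,0,-11],[0,0,-14]],"delta_rot":[[0,0,0],[0,0,0],[0,0,0],[0,0,0],[0,0,0]],"hand":[0.5,0.5,0.5,0.5,0.5]}'
python3 - <<'E'
from h import *
p=np.array([.40,.30,.46]); print(delta(p,att(ctrl.get_state()['orientation'])))
E
```

```text
t: 6.6
tool_pos: [0.6329, 0.2003, 0.2575]
orientation: [2.761, -0.001, 0.652]
contact_force: [-0.1, 0.1, 0.1]
width: 0.0458
grip_force: 0.0
t: 7.1
tool_pos: [0.6008, 0.2419, 0.3888]
orientation: [2.761, -0.001, 0.652]
contact_force: [1.1, 0.6, 0.4]
width: 0.0471
grip_force: 0.0
(array([-12.42, -12.95, -12.87]), array([0., 0., 0.]))
```

```bash
python3 -m pendant '{"translation":[[-3.1,-3.2,-3.2],[-6.2,-6.4,-6.4],[-9.3,-9.7,-9.6],[-12.4,-12.9,-12.8],[-12.4,-12.9,-12.8]],"delta_rot":[[0,0,0],[0,0,0],[0,0,0],[0,0,0],[0,0,0]],"hand":[0.5,0.5,0.5,0.5,0.5]}'
cat > meas.py <<'E'
from h import *
from scipy.spatial import cKDTree
C=C+np.array([.0015,0,.001])
for n in('scene','top'):
    s=vision.snapshot(n);P=cloud(s);cv2.imwrite(f'pics/{n}_{int(ctrl.get_state()["t"]*10)}.png',s['img'])
    Q=P.reshape(-1,3);Q=Q[np.isfinite(Q[:,0])]; A=Q
    Q=Q[(np.linalg.norm(Q-C,axis=1)<.13)&(Q[:,2]>.14)]
    y,ti=-.92,.38
    for _ in range(6):
        L=(Q-C)@head(y,ti); m=(L[:,2]>.016)&(L[:,2]<.056)&(abs(L[:,1])<.078)&(abs(L[:,0])<.014)&((L[:,0]>0) if n=='top' else True)
        if m.sum()<30: break
        c,nn,k=plane(Q[m]); nn*=np.sign(nn[0]); y=np.arctan2(nn[1],nn[0]); ti=np.arcsin(nn[2])
    print(n,'yaw,tilt',y,ti,m.sum(),np.median(L[m],0),'soil in head',(S-C)@head(y,ti))
    K=L[(abs(L[:,1])>.09)]; 
    for sg in(-1,1):
        k=Q[(L[:,1]*sg>.095)&(abs(L[:,2])<.02)]; print(' knob',len(k),k.mean(0) if len(k) else '')
    o=np.load(n+'0.npz')['P']; d=np.linalg.norm(P-o,axis=2)
    for nm,c,rad in(('pot',S[:2],.07),('tom',(.461,.136),.035),('mug',(.45,-.05),.06)):
        mk=(np.hypot(o[...,0]-c[0],o[...,1]-c[1])<rad)&(o[...,2]>.02); print(' ',nm,mk.sum(),np.nanmedian(d[mk]))
E
python3 meas.py
```

```text
t: 7.6
tool_pos: [0.3974, 0.3018, 0.4599]
orientation: [2.764, -0.003, 0.658]
contact_force: [0.5, 0.1, -0.4]
width: 0.0472
grip_force: 0.0
scene yaw,tilt -0.9246129203162736 0.38208807438473275 390 [ 0.00626622 -0.00714873  0.0367327 ] soil in head [-0.25849301 -0.00185624  0.00041103]
 knob 89 [0.56159571 0.12325111 0.21361786]
 knob 32 [0.72555519 0.24211978 0.21637168]
  pot 2211 0.001795764877191964
  tom 478 0.0014810511365380714
  mug 1543 0.0013435536763931697
top yaw,tilt -0.9229059760362491 0.39103668437199296 491 [ 0.00733024 -0.00198399  0.03756976] soil in head [-0.25848159 -0.00144656  0.00272521]
 knob 57 [0.56251879 0.12441352 0.21938759]
 knob 58 [0.72362573 0.24615793 0.21951071]
  pot 2599 0.002202359579411671
  tom 490 0.0023166365438142236
  mug 579 0.0022596145200113275
```

Both cameras put the aim error under 3 mm, and the pot, tomato and mug have not moved. Handing in.

```bash
python3 -c "
from rig import ctrl; print(ctrl.job_done())"
```

```text
the job is handed in; nothing more can be done
None
```

The lamp is aimed at the middle of the soil in the large pot, released and handed in: both cameras measured the beam passing within 3 mm of it, and the pot, mug and tomato had not moved; the judge's verdict was not shown.

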